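# Offer the walnut cover up to the box

### The job

First swing the inspection lamp aside on its hinged arm until its round head is no longer above any part of the wooden box. Then pick up the dark walnut cover by its pull, carry it over the row of standing turned legs without touching them, and offer it up to the recess in the box top so the joiner can check the fit: level, lined up squarely and centred, about a finger's width (15 mm) above the box top, without ever touching the box. Finish while holding it there, still and in the gripper; leave the pale maple cover, the tin, the bottle and the sanding block alone.

Things in the scene. Friction and masses are not known exactly. Their poses are not given: they have to be found in the camera images.
- box: Closed mid-brown wooden box, fixed to the bench, 200 (x) x 170 (y) x 90 high mm. Origin at the centre of its underside, z up, x and y along its sides. A rectangular dark-floored recess is sunk in its top.
- recess (a point): Centre of the recess mouth, level with the box top (90 mm above the bench). The recess is 84 long (along its x) x 54 wide (along its y) x 12 deep mm; axes parallel to the box's.
- walnut_cover: Dark brown walnut cover that fits the recess either way round, about 70 g, loose on the bench: plate 80 (x) x 50 (y) x 12 thick mm; on its middle an upright bar-shaped pull of the same wood 44 long (x) x 14 wide (y) mm, rising from the plate to 42 mm above the underside. Origin at the centre of the underside, z up.
- maple_cover: Pale maple cover, same shape and size as the walnut one, to be left alone. It lies beside the walnut cover; the two may be either way about. Origin at the centre of the underside.
- lamp_arm (a joint): Angle (rad) of the lamp's horizontal arm about its upright post. At 0 the arm points from the post towards the robot along the box's -x, over the box; growing values swing the head to the box's -y side (the robot's right); stops at -0.3 and 1.2. Light friction (about 0.25 N m, 1 N at the head); it stays where it is left.
- lamp_head (a point): Centre of the underside of the round green lamp head, 165 mm above the bench; head 90 diameter, 38 high mm, its axis 250 mm from the hinge axis. It starts over the box. The arm is a bar 16 mm thick at 235 mm above the bench; its hinge is a vertical post 24 mm in diameter on a 110 mm foot, fixed beyond the box's far side.
- lamp_grip (a point): Point to grip on the orange upright handle above the lamp head: a round bar 22 mm diameter on the head's axis standing on the arm, its free part from 243 to 297 mm above the bench; this point is at 280 mm.
- leg_rack: Row of five turned wooden legs standing upright in a plywood base, fixed, between the covers and the box: base 340 (x) x 50 (y) x 30 high mm, legs 34 mm diameter every 65 mm along x, their tops 140 mm above the bench. Origin at the centre of the underside.
- tin: Closed tin with a blue label, 66 diameter, 85 high mm, loose. Origin at the centre of the underside.
- bottle: Closed plastic bottle with a red cap, 60 diameter, 140 high mm, loose. Origin at the centre of the underside.
- sanding_block: Cork sanding block 100 (x) x 55 (y) x 38 high mm, loose. Origin at the centre of the underside.
Mind the look-alikes: they are no part of the job. What is shaped like the walnut_cover but purple or turquoise is not meant.

How it is judged:
By the outcome, as a careful person would: the job done as asked, in the order asked, and still so for the second after the job is handed in, while the arm keeps its last pose, push and grip.
It also fails if it takes over 53 s, if anything falls off the work surface, if the arm or the gripper's body presses on something with over 40 N, if the wrist force passes 120 N, or if a joint passes its speed limit or range.

### The arm

A 6-joint arm with a two-finger parallel gripper is mounted at the origin on the work surface. World frame = base frame: x ahead of the robot, y to its left, z up, the work surface at z = 0. Lengths are in m, angles in degrees, forces in N, time in s.
With the tool pointing down it reaches from about 0.375 to 0.9 m from the base axis. Payload 3.1 kg.
Tool frame: the origin (TCP) lies at the very end of the fingers, on their centre line; the grasp point (between the pads) lies 19 mm behind it (grasp_offset is the distance from the TCP to the grasp point, in m); z points along the fingers, y is the direction in which the jaws open and shut (so a half turn about z gives the same grasp; the last joint's range is limited). The gripper opens to 87 mm and grips with 3 to 60 N. Pads are 19 mm wide; open, the fingers measure 117 mm over their backs; the gripper's body (75 mm by 190 mm) begins 51 mm behind the grasp point.
Start: joints at [-87.577, 30.224, 82.088, -0, 67.689, -10.227], TCP at [0.137, -0.61, 0.223] pointing down, gripper open.
Joint ranges: [-176.69, 176.69], [-43.24, 126.21], [12.49, 139.97], [-82, 262], [0, 151.66], [-163.58, 163.58]. Speed limits (degrees/s): [159.86, 159.86, 180, 180, 180, 180].

### API

Orientations are given as a 3x3 rotation matrix whose columns are the frame's x, y, z axes.
In Python, from rig import * gives the robot as it stands. The module is installed in compiled form; this text tells all that it offers.
- The arm moves only by the tool play_rows, never from a script. Its argument "plan" is a list that holds one entry, the list of rows, each a list of 7 numbers: the shift along the world's x, y, z each as a share of 5 cm, from -1 to 1, then the turn, a rotation vector about the world's x, y, z each as a share of pi rad, from -1 to 1, then the gripper's target within -1 to 1 (fully open at 1, half-way at 0, shut at -1). A call has 1 to 12 rows; each row shifts and turns the commanded pose from where the row before left it; what a row does not reach is not made up. A row lasts 1/10 s, in which the tool goes at most 50 mm and 8.59 degrees, less where a joint would pass 70% of its speed; a pose out of reach is approached as far as the arm can. A call with a number of a shift or a turn outside -1 to 1 is refused whole. A call with a gripper value outside its range is refused whole. The fingers move at their own pace and stop on an object; the grip force is fixed at half the most. Time passes only in rows, so rows that do not move let the fingers close. It gives the time, the measured TCP pose, the force and the opening at its end, in the units of the state.
- read_state(): the state, without advancing time (a new reading comes with each control period).
- capture(name): name is "scene" or "top"; returns the picture (384x512x3 uint8, red, green, blue); there is no depth.
- camera_params(name): a dict with "intrinsics" (3x3 intrinsics, pixels), "R" (3x3) and "t" (3): a world point X has camera coordinates R X + t. Camera axes: x right, y down, z forward; pixel columns grow to the right and rows downward; lengths in m; the calibration is good to about 2 mm. A picture is of the moment at which its call begins. camera_params takes no time and is no camera call.
- hand_in(): hands the job in, once; it reports no verdict.
The state is a dict: "time_s": time; "joint_positions": joint angles; "qvel": joint speeds; "tau": joint torques, N m; "position": TCP position; "tcp_rot": TCP orientation; "force": force on the tool from outside, world axes, zero at the start; "moment": the same for the moment, N m; "opening": opening from 0.0 (shut) to 1.0 (fully open).
Only numpy, scipy, OpenCV 4.12 (cv2) and the standard library are available. Lean on these libraries where they do the work, as an engineer would, in place of code of your own. Each camera call takes 0.05 s, during which the arm holds its last target. There are 200 camera calls.

## Working session

There is one attempt and no reset: what is moved stays moved. The work goes in short steps, Python scripts to look and compute and a tool call to move; the robot and the scene stay as the last step left them, time stands still between calls to the robot, and variables do not carry over. Pictures are saved under pics/ and viewed, about 8 in all and at most 12, crops included, and the job is handed in when it is done.

Besides the shell and the picture viewer there is one more tool, called as name([rows], argument=value, ...), one row to a line, values as JSON. play_rows: Moves the arm, as the interface text tells. Its arguments: {"type":"object","properties":{"plan":{"type":"array"}},"required":["plan"]}

```bash
mkdir -p pics
python3 - <<'E'
from rig import *
import cv2,numpy as np
for n in("scene","top"):
    im=capture(n); cv2.imwrite(f"pics/{n}0.png",im[:,:,::-1]); p=camera_params(n)
    print(n,np.round(p["intrinsics"],1).tolist(),np.round(p["R"],3).tolist(),np.round(p["t"],3), "C",-p["R"].T@p["t"])
s=read_state();print(s["time_s"],s["position"],s["tcp_rot"],s["opening"])
E
```

```text
scene [[429.9, 0.0, 259.5], [0.0, 429.9, 189.0], [0.0, 0.0, 1.0]] [[0.652, 0.758, 0.018], [0.55, -0.455, -0.7], [-0.523, 0.466, -0.714]] [-0.36  -0.157  1.641] C [ 1.17903193 -0.56340697  1.06816311]
top [[472.3, 0.0, 256.5], [0.0, 472.3, 191.5], [0.0, 0.0, 1.0]] [[-0.012, -1.0, 0.001], [-0.998, 0.012, -0.062], [0.062, -0.001, -0.998]] [0.043 0.512 1.474] C [0.42002946 0.03896332 1.50287797]
0.1 [ 0.1368622  -0.60917252  0.22166887] [[ 9.75717557e-01  2.19032503e-01 -1.11067550e-04]
 [ 2.19032303e-01 -9.75715683e-01  1.93814000e-03]
 [ 3.16145305e-04 -1.91540461e-03 -9.99998116e-01]] 0.9991242640442527
```

View pics/scene0.png

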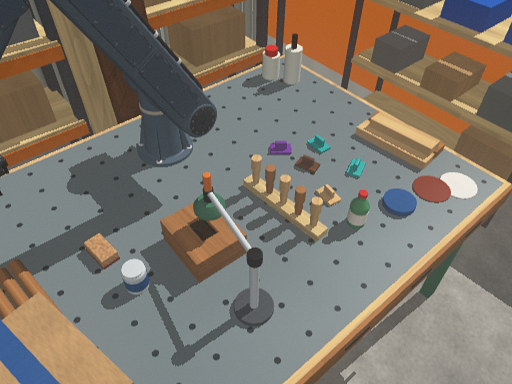

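View pics/top0.png

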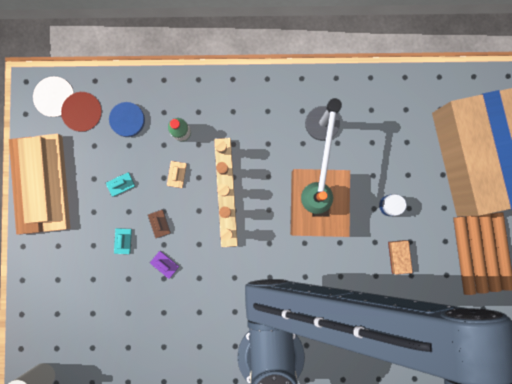

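The scene view shows the lamp over the box (~205,235), the leg row, and the covers behind it. In the top view the candidates are: dark brown (159,223), pale (177,174), purple (163,264), turquoise (120,184) and (122,241). The dark brown one at (159,223) fits "walnut". I'll confirm that in an enlarged crop while measuring.

```bash
cat > h.py <<'E'
import numpy as np,cv2
from rig import camera_params,capture,read_state
def cast(n,uv,z):
    p=camera_params(n);R,t,K=p["R"],p["t"],p["intrinsics"];C=-R.T@t
    uv=np.atleast_2d(uv).astype(float)
    d=(R.T@np.linalg.inv(K)@np.c_[uv,np.ones(len(uv))].T).T
    return C+d*((z-C[2])/d[:,2:])
def proj(n,X):
    p=camera_params(n);x=(p["R"]@np.atleast_2d(X).T).T+p["t"];x=(p["intrinsics"]@x.T).T
    return x[:,:2]/x[:,2:]
def tri(a,b):
    A=[];B=[]
    for n,uv in(("scene",a),("top",b)):
        p=camera_params(n);P=p["intrinsics"]@np.c_[p["R"],p["t"]]
        for i in(0,1):
            r=uv[i]*P[2]-P[i];A.append(r[:3]);B.append(-r[3])
    return np.linalg.lstsq(np.array(A),np.array(B),rcond=None)[0]
def blob(im,roi,f):
    x0,y0,x1,y1=roi;hsv=cv2.cvtColor(im,cv2.COLOR_RGB2HSV).astype(int)
    m=np.zeros(im.shape[:2],np.uint8);m[y0:y1,x0:x1]=f(*[hsv[y0:y1,x0:x1,i] for i in range(3)])
    n,l,s,c=cv2.connectedComponentsWithStats(m)
    k=1+np.argmax(s[1:,4]);return (l==k).astype(np.uint8),c[k],s[k]
def rect(m):
    return cv2.minAreaRect(cv2.findContours(m,0,1)[0][0])
E
python3 - <<'E'
from h import *
T=cv2.imread("pics/top0.png")[:,:,::-1].copy();S=cv2.imread("pics/scene0.png")[:,:,::-1].copy()
br=lambda h,s,v:(h<20)&(s>70)
np.set_printoptions(precision=4,suppress=True)
for nm,roi,f,z in [("walnut",(140,203,178,243),lambda h,s,v:((h<18)|(h>172))&(s>70),.006),("maple",(160,155,195,195),lambda h,s,v:(h<25)&(s>60),.006),("box",(280,160,360,245),lambda h,s,v:((h<20)&(s>70)),.09),("rack",(205,130,245,255),lambda h,s,v:((h<25)&(s>50)),.03),("handle",(310,185,335,207),lambda h,s,v:(h<13)&(s>190),.297)]:
    m,c,st=blob(T,roi,f);r=rect(m);print(nm,c,st,r);P=cast("top",cv2.boxPoints(r),z);print(P[:,:2].tolist(),P.mean(0))
m,c,st=blob(S,(195,165,220,200),lambda h,s,v:(h<13)&(s>190));print(c,st)
a=cv2.resize(T[150:280,100:250],None,fx=4,fy=4,interpolation=2)
b=cv2.resize(S[125:280,150:350],None,fx=2.6,fy=2.6,interpolation=2)
cv2.imwrite("pics/c1.png",a[:,:,::-1])
c=T[155:250,275:375];c=cv2.resize(c,None,fx=4,fy=4,interpolation=2);cv2.imwrite("pics/c2.png",c[:,:,::-1])
E
```

```text
walnut [158.4488 223.4639] [149 210  21  28 332] ((158.80001831054688, 223.4000244140625), (24.033308029174805, 15.17893123626709), 71.56504821777344)
[[0.4451622610243594, 0.3819948413669757], [0.45980707210696264, 0.33642523984502415], [0.38753881910071764, 0.3123915610514425], [0.37298464300209966, 0.35784043454756126]] [0.4164 0.3472 0.006 ]
maple [176.2612 174.0124] [167 161  20  27 402] ((176.32432556152344, 174.0540771484375), (16.111099243164062, 24.988645553588867), 9.462321281433105)
[[0.5376297899700722, 0.3233588234224875], [0.6162910949445664, 0.31025858486863417], [0.6071943639628227, 0.25961874639686305], [0.5285889489808021, 0.272880176428335]] [0.5724 0.2915 0.006 ]
box [321.054  204.6123] [ 291  169   59   68 2979] ((319.9999694824219, 202.49996948242188), (57.99999237060547, 66.99998474121094), 0.0)
[[0.3743448732265202, -0.06406046305373683], [0.5749675301208026, -0.06737558988446626], [0.5728914096437849, -0.2417592754420136], [0.3722737332181279, -0.23690612617770074]] [ 0.4736 -0.1525  0.09  ]
rack [225.5357 192.1667] [ 214  138   24  109 1794] ((225.53501892089844, 192.06033325195312), (108.72535705566406, 16.904516220092773), 86.42366790771484)
[[0.6814154877670495, 0.1697139700093266], [0.6841340067539163, 0.11660062817967784], [0.3441494093639605, 0.09846356365466274], [0.3415233071758574, 0.1508227820003451]] [0.5128 0.1339 0.03  ]Traceback (most recent call last):
  File "<stdin>", line 6, in <module>
  File "h.py", line 22, in blob
    k=1+np.argmax(s[1:,4]);return (l==k).astype(np.uint8),c[k],s[k]
        ~~~~~~~~~^^^^^^^^^
    return _wrapfunc(a, 'argmax', axis=axis, out=out, **kwds)
    return bound(*args, **kwds)
ValueError: attempt to get argmax of an empty sequence
```

Run:
```python
from h import *
T=cv2.imread("pics/top0.png")[:,:,::-1].copy();S=cv2.imread("pics/scene0.png")[:,:,::-1].copy()
np.set_printoptions(precision=4,suppress=True)
f=lambda h,s,v:(h<14)&(s>190)&(v>130)
m,c,st=blob(S,(195,165,220,200),f);print(c,st)
print(cv2.cvtColor(T[192:202,318:327],cv2.COLOR_RGB2HSV)[4])
g=lambda h,s,v:(h>60)&(h<95)&(s>80)
m,c,st=blob(T,(295,175,340,220),g);print("green",c,st,rect(m),cast("top",rect(m)[0],.203))
c=cv2.resize(T[155:250,275:375],(400,380),interpolation=2)
a=cv2.resize(T[150:250,100:200],(400,400),interpolation=2)[:380]
cv2.imwrite("pics/c1.png",np.hstack([a,c])[:,:,::-1])
print(proj("top",[[.4164,.3472,.042]]),proj("scene",[[.4164,.3472,.006]]))
```

```text
[207.5  173.25] [206 173   4   2   4]
[[ 10 176 226]
 [ 12 169 250]
 [ 13 164 253]
 [ 13 164 252]
 [ 13 166 251]
 [ 13 168 251]
 [ 13 168 250]
 [ 12 172 251]
 [ 11 173 239]]
green [311.1402 198.8018] [302 185  25  27 328] ((311.7995300292969, 198.55914306640625), (25.19890022277832, 19.976593017578125), 59.534454345703125) [[ 0.4801 -0.1148  0.203 ]]
[[156.3822 223.431 ]] [[306.9223 164.3191]]
```

View pics/c1.png

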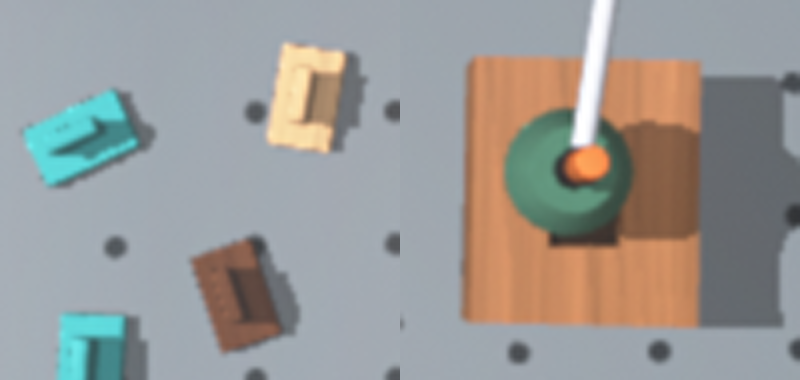

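Confirmed: the dark brown cover at (159,223) is the walnut one. Purple and turquoise are the look-alikes and the pale maple is at (177,174). The green head covers the recess, and the orange handle top is at about (322,195). Next I'll measure the lamp handle and hinge.

Run:
```python
from h import *
T=cv2.imread("pics/top0.png")[:,:,::-1].copy();S=cv2.imread("pics/scene0.png")[:,:,::-1].copy()
np.set_printoptions(precision=4,suppress=True)
f=lambda h,s,v:(h<16)&(s>150)&(v>150)
mt,c,st=blob(T,(312,185,335,207),f);print("top",c,st)
ms,cs,ss=blob(S,(195,165,220,210),f);print("scene",cs,ss)
print("top-handle@.29",cast("top",c,.29),"scene mid",cast("scene",cs,.275),tri(cs,c))
print("post top",cast("top",[334,105],.25), "scene", cast("scene",[255,257],.25))
fr=lambda h,s,v:(v<70)
m,c,st=blob(T,(322,92,348,118),fr);print("cap",c,st,cast("top",c,.25))
fo,cf,sf=blob(S,(225,285,280,330),fr);print("foot",cf,sf,cast("scene",[254,307],.01),cast("top",[322,123],.01))
```

```text
top [321.4091 195.697 ] [317 192  10   8  66]
scene [207.6538 177.9808] [203 173   9  17  52]
top-handle@.29 [[ 0.4831 -0.1294  0.29  ]] scene mid [[ 0.4801 -0.1246  0.275 ]] [ 0.4844 -0.1294  0.2813]
post top [[ 0.729  -0.1738  0.25  ]] scene [[ 0.7402 -0.1805  0.25  ]]
cap [333.8657 105.1269] [327  99  14  14 134] [[ 0.7286 -0.1734  0.25  ]]
foot [243.777  314.4595] [234 304  19  26 148] [[ 0.7354 -0.1766  0.01  ]] [[ 0.7303 -0.1749  0.01  ]]
```

play_rows([
  [[0, 0, 0.6, 0, 0, 0, 1], [0, 0, 0.9, 0, 0, 0, 1], [0.2, 0.3, 0.9, 0, 0, 0, 1], [0.5, 0.7, 0.6, 0, 0, 0, 1], [0.5, 0.7, 0.2, 0, 0, 0, 1], [0.5, 0.7, 0, 0, 0, 0, 1], [0.5, 0.7, 0, 0, 0, 0, 1], [0.5, 0.7, 0, 0, 0, 0, 1], [0.5, 0.7, 0, 0, 0, 0, 1], [0.5, 0.7, 0, 0, 0, 0, 1], [0.5, 0.7, 0, 0, 0, 0, 1], [0.5, 0.7, 0, 0, 0, 0, 1]],
])

```text
time_s: 1.3
position: [0.3712, -0.2796, 0.3809]
tcp_rot: [[0.976, 0.219, -0.0], [0.219, -0.976, 0.001], [-0.0, -0.001, -1.0]]
force: [0.2, -0.3, -0.0]
opening: 1.001
```

play_rows([
  [[0.5, 0.7, 0, 0, 0, 0, 1], [0.5, 0.7, 0, 0, 0, 0, 1], [0.5, 0.7, 0, 0, 0, 0, 1], [0.4, 0.5, 0, 0, 0, 0, 1], [0.34, 0.4, 0, 0, 0, 0, 1], [0, 0, -0.3, 0, 0, 0, 1], [0, 0, -0.6, 0, 0, 0, 1], [0, 0, -0.6, 0, 0, 0, 1], [0, 0, -0.5, 0, 0, 0, 1], [0, 0, -0.3, 0, 0, 0, 1], [0, 0, -0.1, 0, 0, 0, 1], [0, 0, 0, 0, 0, 0, 1]],
])

```text
time_s: 2.5
position: [0.4823, -0.1312, 0.2605]
tcp_rot: [[0.976, 0.219, -0.002], [0.219, -0.976, 0.001], [-0.001, -0.001, -1.0]]
force: [-0.2, -0.7, 0.9]
opening: 0.998
```

play_rows([
  [[0, 0, 0, 0, 0, 0, -0.3], [0, 0, 0, 0, 0, 0, -0.7], [0, 0, 0, 0, 0, 0, -1], [0, 0, 0, 0, 0, 0, -1], [0, 0, 0, 0, 0, 0, -1], [0, 0, 0, 0, 0, 0, -1], [0, 0, 0, 0, 0, 0, -1]],
])

```text
time_s: 3.2
position: [0.4827, -0.1314, 0.2612]
tcp_rot: [[0.976, 0.219, -0.0], [0.219, -0.976, 0.0], [-0.0, -0.0, -1.0]]
force: [0.5, -0.3, -0.3]
opening: 0.446
```

play_rows([
  [[0, 0, 0, 0, 0, 0, -1], [0, 0, 0, 0, 0, 0, -1], [0, 0, 0, 0, 0, 0, -1], [0, 0, 0, 0, 0, 0, -1], [0, 0, 0, 0, 0, 0, -1]],
])

```text
time_s: 3.7
position: [0.4828, -0.1315, 0.2611]
tcp_rot: [[0.976, 0.219, 0.0], [0.219, -0.976, -0.0], [0.0, 0.0, -1.0]]
force: [0.2, 0.6, 0.3]
opening: 0.24
```

Run:
```python
import numpy as np
d=np.array([0,1,2.5]+[4]*14+[3.5,1.5,.6]);a=np.radians(170.3+np.cumsum(d))
p=.25*np.c_[np.cos(a),np.sin(a)]
for q,dd in zip(np.round(np.diff(p,axis=0)/.05,3).tolist(),d[1:]):print(q,round(dd/180,4))
print(np.degrees(a[-1]),p[-1]+[.7292,-.1736])
```

```text
[-0.014, -0.086] 0.0056
[-0.028, -0.216] 0.0139
[-0.026, -0.348] 0.0222
[-0.001, -0.349] 0.0222
[0.023, -0.348] 0.0222
[0.047, -0.346] 0.0222
[0.071, -0.342] 0.0222
[0.095, -0.336] 0.0222
[0.118, -0.328] 0.0222
[0.141, -0.319] 0.0222
[0.163, -0.309] 0.0222
[0.184, -0.297] 0.0222
[0.204, -0.283] 0.0222
[0.223, -0.268] 0.0222
[0.242, -0.252] 0.0222
[0.259, -0.234] 0.0222
[0.239, -0.19] 0.0194
[0.106, -0.077] 0.0083
[0.043, -0.03] 0.0033
235.4 [ 0.58723906 -0.37938409]
```

play_rows([
  [[-0.014, -0.086, 0, 0, 0, 0.0056, -1], [-0.028, -0.216, 0, 0, 0, 0.0139, -1], [-0.026, -0.348, 0, 0, 0, 0.0222, -1], [-0.001, -0.349, 0, 0, 0, 0.0222, -1], [0.023, -0.348, 0, 0, 0, 0.0222, -1], [0.047, -0.346, 0, 0, 0, 0.0222, -1], [0.071, -0.342, 0, 0, 0, 0.0222, -1], [0.095, -0.336, 0, 0, 0, 0.0222, -1]],
])

```text
time_s: 4.5
position: [0.4907, -0.2505, 0.2612]
tcp_rot: [[0.763, 0.647, -0.001], [0.647, -0.763, 0.001], [0.0, -0.001, -1.0]]
force: [0.8, 0.7, 0.0]
opening: 0.243
```

play_rows([
  [[0.118, -0.328, 0, 0, 0, 0.0222, -1], [0.141, -0.319, 0, 0, 0, 0.0222, -1], [0.163, -0.309, 0, 0, 0, 0.0222, -1], [0.184, -0.297, 0, 0, 0, 0.0222, -1], [0.204, -0.283, 0, 0, 0, 0.0222, -1], [0.223, -0.268, 0, 0, 0, 0.0222, -1], [0.242, -0.252, 0, 0, 0, 0.0222, -1], [0.259, -0.234, 0, 0, 0, 0.0222, -1], [0.239, -0.19, 0, 0, 0, 0.0194, -1], [0.106, -0.077, 0, 0, 0, 0.0083, -1], [0.043, -0.03, 0, 0, 0, 0.0033, -1], [0, 0, 0, 0, 0, 0, -1]],
])

```text
time_s: 5.7
position: [0.5864, -0.3812, 0.2612]
tcp_rot: [[0.214, 0.977, -0.001], [0.977, -0.214, -0.003], [-0.003, -0.0, -1.0]]
force: [-2.0, -5.2, -0.2]
opening: 0.242
```

play_rows([
  [[0, 0, 0, 0, 0, 0, 0.3], [0, 0, 0, 0, 0, 0, 1], [0, 0, 0, 0, 0, 0, 1], [0, 0, 0, 0, 0, 0, 1], [0, 0, 0, 0, 0, 0, 1], [0, 0, 0.2, 0, 0, 0, 1], [0, 0, 0.6, 0, 0, 0, 1], [0, 0, 0.7, 0, 0, 0, 1], [0, 0.1, 0.6, 0, 0, -0.02, 1], [-0.1, 0.4, 0.3, 0, 0, -0.03, 1], [-0.2, 0.7, 0, 0, 0, -0.03, 1], [-0.2, 0.8, 0, 0, 0, -0.03, 1]],
])

```text
time_s: 6.9
position: [0.5622, -0.2794, 0.3827]
tcp_rot: [[0.536, 0.844, 0.002], [0.844, -0.536, -0.002], [-0.0, 0.003, -1.0]]
force: [1.5, 0.9, -0.1]
opening: 0.997
```

play_rows([
  [[-0.2, 0.8, 0, 0, 0, -0.03, 1], [-0.2, 0.8, 0, 0, 0, -0.03, 1], [-0.2, 0.8, 0, 0, 0, -0.03, 1], [-0.2, 0.8, 0, 0, 0, -0.03, 1], [-0.2, 0.8, 0, 0, 0, -0.03, 1], [-0.2, 0.8, 0, 0, 0, -0.03, 1], [-0.2, 0.8, 0, 0, 0, -0.03, 1], [-0.2, 0.8, 0, 0, 0, -0.01, 1], [-0.2, 0.8, 0, 0, 0, 0, 1], [-0.2, 0.8, 0, 0, 0, 0, 1], [-0.2, 0.8, 0, 0, 0, 0, 1], [0, 0.2, 0, 0, 0, 0, 1]],
])

```text
time_s: 8.1
position: [0.4506, 0.174, 0.3823]
tcp_rot: [[0.948, 0.318, 0.001], [0.318, -0.948, 0.002], [0.001, -0.001, -1.0]]
force: [1.2, -0.1, 0.0]
opening: 1.004
```

Run:
```python
from h import *
T=capture("top");S=capture("scene")
cv2.imwrite("pics/t1.png",T[:,:,::-1]);cv2.imwrite("pics/s1.png",S[:,:,::-1])
c=cv2.resize(T[155:250,275:375],(600,570),interpolation=2)
cv2.imwrite("pics/v1.png",np.hstack([S[120:300,130:330],T[110:290,100:430]])[:,:,::-1])
cv2.imwrite("pics/box.png",c[:,:,::-1])
s=read_state();print(s["time_s"],s["position"],s["joint_positions"])
```

```text
8.2 [0.45209267 0.17190861 0.38196483] [ 7.56018193e+00  9.57946879e+00  8.82774787e+01 -1.25877033e-02
  8.20487721e+01  7.90899053e+01]
```

View pics/v1.png

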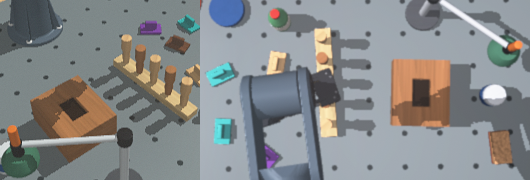

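View pics/box.png

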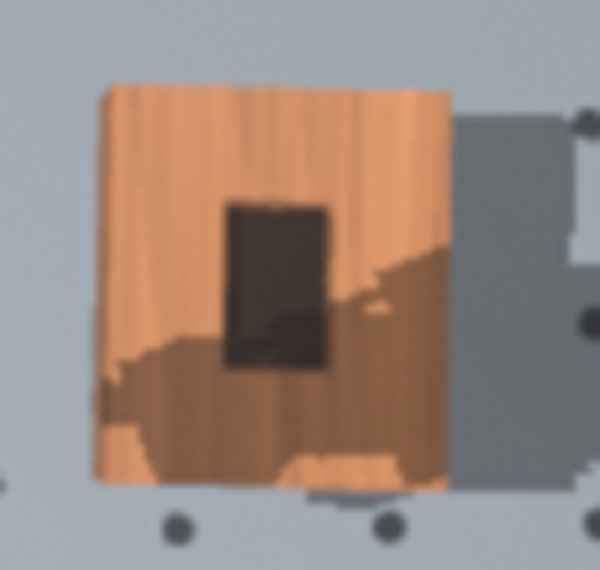

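The lamp head is now well clear of the box: in the right panel the head is at (500,50) and the box spans (390–450, 60–125). The recess is fully visible in the crop at (225–328, 205–368). Next I'll work out the recess centre and yaw from both views.

Run:
```python
from h import *
np.set_printoptions(precision=4,suppress=True)
T=cv2.imread("pics/t1.png")[:,:,::-1].copy();S=cv2.imread("pics/s1.png")[:,:,::-1].copy()
m,c,st=blob(T,(300,180,340,225),lambda h,s,v:(v<85));print("recess top",c,st[4],rect(m),cast("top",c,.09))
m,c,st=blob(S,(170,200,230,260),lambda h,s,v:(v<85));print("recess scene",c,st,cast("scene",c,.09))
# edges with subpixel: gray upsample, gradient maxima along rows/cols of top image
def edge(img,rows,c0,c1,vert,sign):
    g=cv2.GaussianBlur(img,(3,3),0).astype(float); pts=[]
    for r in rows:
        l=g[r,c0:c1+1] if vert else g[c0:c1+1,r]
        d=np.clip(sign*np.diff(l),0,None)
        k=np.argmax(d);i=np.arange(max(k-2,0),min(k+3,len(d)));x=c0+.5+(d[i]*i).sum()/d[i].sum()
        pts.append((x,r) if vert else (r,x))
    return np.array(pts)
def line(P):
    L=cv2.fitLine(cast("top",P,.09)[:,:2].astype(np.float32),cv2.DIST_HUBER,0,1e-4,1e-4).ravel();return L
R=T[:,:,0];Sa=cv2.cvtColor(T,cv2.COLOR_RGB2HSV)[:,:,1]
res={}
for k,(im,rows,a,b,v,s) in dict(
 boxR=(Sa,range(174,232),345,355,1,-1),boxT=(Sa,range(297,346),165,175,0,1),
 recL=(R,range(193,213),308,317,1,-1),recR=(R,range(193,213),325,334,1,1),recT=(R,range(315,327),185,192,0,-1),recB=(R,range(315,327),212,220,0,1)).items():
    L=line(edge(im,rows,a,b,v,s));ang=np.degrees(np.arctan2(L[1],L[0]));res[k]=L;print(k,L[2:],ang if abs(ang)<50 else (ang%180)-90)
print("centre x",(res['recT'][2]+res['recB'][2])/2,"y",(res['recL'][3]+res['recR'][3])/2,"size",res['recT'][2]-res['recB'][2],res['recL'][3]-res['recR'][3])
```

```text
recess top [320.6497 202.9258] 431 ((320.5, 203.0), (26.0, 17.0), 90.0) [[ 0.4719 -0.1544  0.09  ]]
recess scene [202.4381 228.3202] [189 217  28  24 331] [[ 0.4787 -0.1576  0.09  ]]
boxR [ 0.4701 -0.2398] -2.4260695
boxT [ 0.5725 -0.1627] -2.0131073
recL [ 0.4726 -0.1281] -2.0827363
recR [ 0.48  -0.181] -1.7207441
recT [ 0.5146 -0.1564] -2.5931168
recB [ 0.4324 -0.1532] -1.9778061
centre x 0.4734963 y -0.15451196 size 0.082210004 0.052915826
```

play_rows([
  [[-0.06, 0.3, 0, 0, 0, 0, 0.2], [-0.16, 0.8, 0, 0, 0, 0, 0.2], [-0.18, 0.9, 0, 0, 0, 0, 0.2], [-0.16, 0.8, -0.2, 0, 0, 0, 0.2], [-0.1, 0.5, -0.5, 0, 0, 0, 0.2], [-0.06, 0.2, -0.8, 0, 0, 0, 0.2], [0, 0, -0.8, 0, 0, 0, 0.2], [0, 0, -0.8, 0, 0, 0, 0.2], [0, 0, -0.8, 0, 0, 0, 0.2], [0, 0, -0.7, 0, 0, 0, 0.2], [0, 0, -0.6, 0, 0, 0, 0.2], [0, 0, -0.3, 0, 0, 0, 0.2]],
])

```text
time_s: 9.4
position: [0.4164, 0.3435, 0.1036]
tcp_rot: [[0.95, 0.312, -0.003], [0.312, -0.95, -0.003], [-0.004, 0.001, -1.0]]
force: [-0.7, -0.3, 0.1]
opening: 0.601
```

Run:
```python
from h import *
np.set_printoptions(precision=4,suppress=True)
S0=cv2.imread("pics/scene0.png")[:,:,::-1].copy()
S=capture("scene");T=capture("top");s=read_state();print(s["time_s"],s["position"],s["opening"])
m,c,st=blob(S0,(285,148,330,180),lambda h,s,v:((h<18)|(h>172))&(s>70));print(c,st,rect(m))
print(cast("scene",c,.014))
a=cv2.resize(S[100:200,240:370],(780,600),interpolation=2)
X=np.r_[s["position"][:2],.012]
cv2.imwrite("pics/g.png",a[:,:,::-1]);print("TCP over plate at px", (proj("scene",X)-[240,100])*6)
```

```text
9.5 [0.4162 0.3436 0.1039] 0.5986847528995705
[307.3535 163.614 ] [296 155  24  18 215] ((307.6626892089844, 163.10946655273438), (22.384618759155273, 12.769232749938965), 22.61986541748047)
[[0.4204 0.3443 0.014 ]]
TCP over plate at px [[398.012  380.9894]]
```

View pics/g.png

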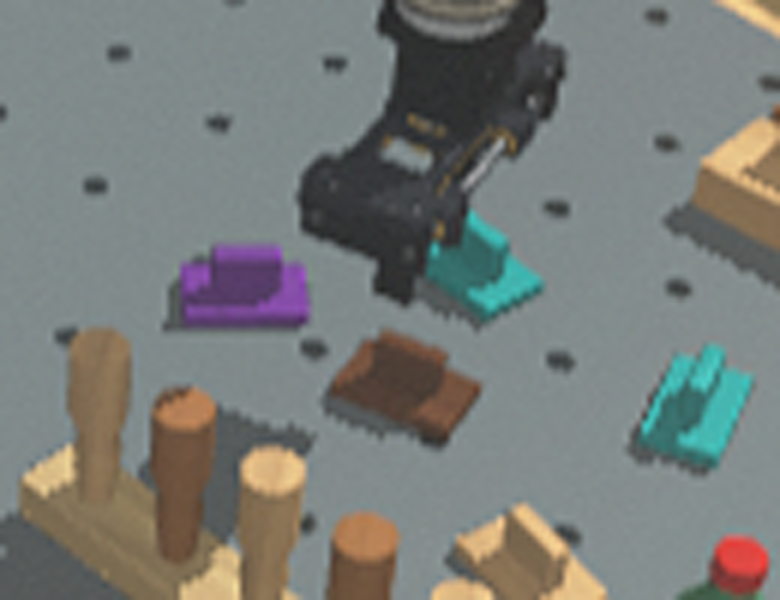

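The gripper is centred over the walnut cover: the TCP projects to (398,381) and the plate centre is at about (405,386), so 1–2 mm apart. Descending and gripping.

play_rows([
  [[0.03, 0.03, -0.2, 0, 0, 0, 0.2], [0, 0, -0.4, 0, 0, 0, 0.2], [0, 0, -0.4, 0, 0, 0, 0.2], [0, 0, -0.35, 0, 0, 0, 0.2], [0, 0, -0.25, 0, 0, 0, 0.2], [0, 0, -0.14, 0, 0, 0, 0.2], [0, 0, 0, 0, 0, 0, 0.2], [0, 0, 0, 0, 0, 0, -0.4], [0, 0, 0, 0, 0, 0, -0.7], [0, 0, 0, 0, 0, 0, -1], [0, 0, 0, 0, 0, 0, -1], [0, 0, 0, 0, 0, 0, -1]],
])

```text
time_s: 10.7
position: [0.4178, 0.3473, 0.0195]
tcp_rot: [[0.949, 0.314, 0.0], [0.314, -0.949, 0.0], [0.001, -0.0, -1.0]]
force: [-0.0, 0.6, 0.2]
opening: 0.228
```

play_rows([
  [[0, 0, 0, 0, 0, 0, -1], [0, 0, 0, 0, 0, 0, -1], [0, 0, 0, 0, 0, 0, -1], [0, 0, 0, 0, 0, 0, -1], [0, 0, 0, 0, 0, 0, -1]],
])

```text
time_s: 11.2
position: [0.4178, 0.3473, 0.0193]
tcp_rot: [[0.95, 0.314, 0.0], [0.314, -0.95, 0.0], [0.0, -0.0, -1.0]]
force: [-0.2, 1.5, 2.8]
opening: 0.154
```

play_rows([
  [[0, 0, 0.1, 0, 0, 0, -1], [0, 0, 0.3, 0, 0, 0, -1], [0, 0, 0.5, 0, 0, 0, -1], [0, 0, 0.6, 0, 0, 0, -1], [0, 0, 0.7, 0, 0, 0, -1], [0, 0, 0.7, 0, 0, 0, -1], [0, 0, 0.7, 0, 0, 0, -1], [0, 0, 0.6, 0, 0, 0, -1], [0, 0, 0.5, 0, 0, 0, -1], [0, 0, 0.3, 0, 0, 0, -1], [0, 0, 0.2, 0, 0, 0, -1], [0, 0, 0, 0, 0, 0, -1]],
])

```text
time_s: 12.4
position: [0.4181, 0.3474, 0.2802]
tcp_rot: [[0.949, 0.314, 0.002], [0.314, -0.949, 0.001], [0.002, -0.0, -1.0]]
force: [-0.3, 0.3, -0.4]
opening: 0.159
```

play_rows([
  [[0, -0.2, 0, 0, 0, 0, -1], [0.05, -0.4, 0, 0, 0, -0.01, -1], [0.07, -0.6, 0, 0, 0, -0.01, -1], [0.07, -0.6, 0, 0, 0, -0.01, -1], [0.07, -0.6, 0, 0, 0, -0.01, -1], [0.07, -0.6, 0, 0, 0, -0.01, -1], [0.07, -0.6, 0, 0, 0, -0.01, -1], [0.07, -0.6, 0, 0, 0, -0.01, -1], [0.07, -0.6, 0, 0, 0, -0.01, -1], [0.07, -0.6, 0, 0, 0, -0.01, -1], [0.07, -0.6, 0, 0, 0, -0.01, -1], [0.07, -0.6, 0, 0, 0, -0.01, -1]],
])

```text
time_s: 13.6
position: [0.4538, 0.0156, 0.2778]
tcp_rot: [[1.0, -0.028, -0.004], [-0.028, -1.0, 0.0], [-0.004, -0.0, -1.0]]
force: [-0.8, 1.0, -1.0]
opening: 0.16
```

play_rows([
  [[0.07, -0.6, 0, 0, 0, -0.004, -1], [0.07, -0.6, 0, 0, 0, 0, -1], [0.07, -0.6, 0, 0, 0, 0, -1], [0.07, -0.6, 0, 0, 0, 0, -1], [0.05, -0.5, 0, 0, 0, 0, -1], [0.03, -0.35, 0, 0, 0, 0, -1], [0, -0.15, 0, 0, 0, 0, -1], [0, 0, 0, 0, 0, 0, -1], [0, 0, 0, 0, 0, 0, -1]],
])

```text
time_s: 14.5
position: [0.4723, -0.152, 0.2784]
tcp_rot: [[0.999, -0.039, -0.002], [-0.039, -0.999, 0.002], [-0.002, -0.001, -1.0]]
force: [-0.3, -0.6, -0.5]
opening: 0.156
```

play_rows([
  [[0, 0, -0.2, 0, 0, 0, -1], [0, 0, -0.5, 0, 0, 0, -1], [0, 0, -0.5, 0, 0, 0, -1], [0, 0, -0.5, 0, 0, 0, -1], [0, 0, -0.35, 0, 0, 0, -1], [0, 0, -0.2, 0, 0, 0, -1], [0, 0, 0, 0, 0, 0, -1], [0, 0, 0, 0, 0, 0, -1]],
])

```text
time_s: 15.3
position: [0.4735, -0.1526, 0.1669]
tcp_rot: [[0.999, -0.038, 0.001], [-0.038, -0.999, -0.0], [0.001, 0.0, -1.0]]
force: [1.0, -1.3, -0.8]
opening: 0.157
```

Run:
```python
from h import *
np.set_printoptions(precision=4,suppress=True)
S=capture("scene");T=capture("top");s=read_state();print(s["time_s"],s["position"],np.degrees(np.arctan2(s["tcp_rot"][1][0],s["tcp_rot"][0][0])))
cv2.imwrite("pics/s2.png",S[:,:,::-1]);cv2.imwrite("pics/t2.png",T[:,:,::-1])
a=cv2.resize(S[185:275,150:260],(600,491),interpolation=2)
b=cv2.resize(T[165:240,285:355],(200,214),interpolation=2);b=np.vstack([b,np.zeros((491-214,200,3),np.uint8)])
cv2.imwrite("pics/v2.png",np.hstack([a,b])[:,:,::-1])
```

```text
15.4 [ 0.4739 -0.1531  0.1676] -2.215375940459071
```

View pics/v2.png

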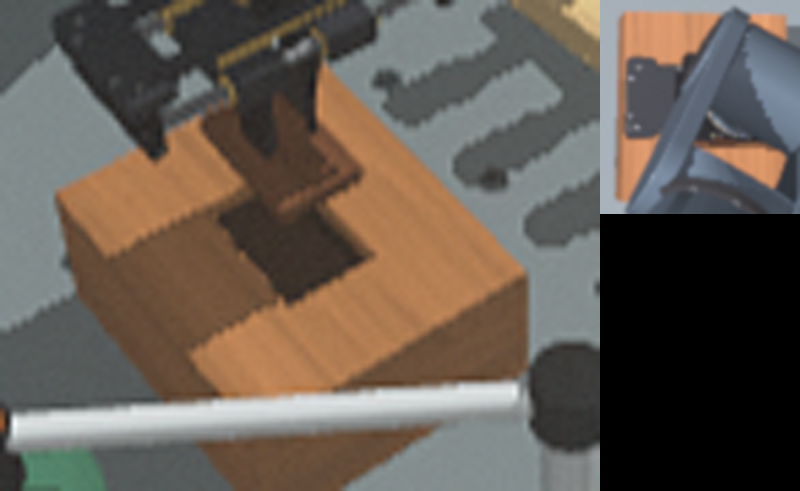

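Run:
```python
from h import *
np.set_printoptions(precision=1,suppress=True)
def rc(c,yaw,l,w,z):
    a=np.radians(yaw);R=np.array([[np.cos(a),-np.sin(a)],[np.sin(a),np.cos(a)]])
    P=np.array([[l,w],[l,-w],[-l,-w],[-l,w]])/2@R.T+c;return np.c_[P,np.full(4,z)]
k=lambda X:(proj("scene",X)-[150,185])*[600/110,491/90]
t=[.4739,-.1531]
print("cover top\n",k(rc(t,-2.2,.08,.05,.1603)),"\nunder\n",k(rc(t,-2.2,.08,.05,.1483)))
print("recess\n",k(rc([.4735,-.1545],-2.2,.084,.054,.09)))
print("box\n",k(rc([.4735,-.1545],-2.2,.2,.17,.09)))
print("1mm x,y px:",k([[.475,-.1531,.16]])-k([[.474,-.1531,.16]]),k([[.475,-.1531,.16]])-k([[.475,-.1541,.16]]))
```

```text
cover top
 [[361.7 164. ]
 [279.1 210. ]
 [194.6 116. ]
 [275.8  73.3]] 
under
 [[362.9 179.3]
 [281.  225.3]
 [197.  131.4]
 [277.6  88.7]]
recess
 [[371.4 252.2]
 [285.9 301.7]
 [200.5 203.6]
 [284.6 157.6]]
box
 [[524.3 267.8]
 [251.8 432.2]
 [ 52.2 188.6]
 [314.   51. ]]
1mm x,y px: [[1.1 1.1]] [[ 1.6 -0.9]]
```

Run:
```python
import cv2,numpy as np
S=cv2.imread("pics/s2.png")
a=cv2.resize(S[208:246,182:224],(756,570+114),interpolation=2)[:600]
# x18 both axes
a=cv2.resize(S[210:243,184:224],(720,594),interpolation=2)
cv2.imwrite("pics/v3.png",a)
```

```text
(no output)
```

View pics/v3.png

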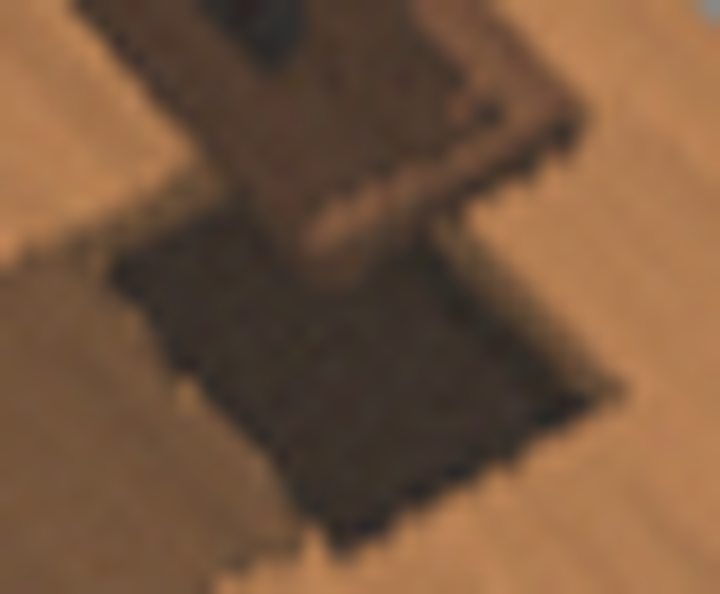

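Recess corners sit at full-frame scene pixels (218.1,231.1) and (202.4,240.3). The estimate predicts (218.1,231.2) and (202.4,240.3), so it's confirmed. The cover's front corners are within 0.5 px of prediction. Next: go down to the offering height and fine-check.

play_rows([
  [[0, 0, -0.1, 0, 0, 0, -1], [0, 0, -0.2, 0, 0, 0, -1], [0, 0, -0.2, 0, 0, 0, -1], [0, 0, -0.2, 0, 0, 0, -1], [0, 0, -0.1, 0, 0, 0, -1], [0, 0, -0.04, 0, 0, 0, -1], [0, 0, 0, 0, 0, 0, -1], [0, 0, 0, 0, 0, 0, -1], [0, 0, 0, 0, 0, 0, -1]],
])

```text
time_s: 16.3
position: [0.4735, -0.153, 0.125]
tcp_rot: [[0.999, -0.039, 0.001], [-0.039, -0.999, -0.0], [0.001, 0.0, -1.0]]
force: [-0.4, -0.3, -0.8]
opening: 0.151
```

Run:
```python
from h import *
np.set_printoptions(precision=4,suppress=True)
fr=[];ps=[];ys=[]
for i in range(8):
    fr.append(capture("scene").astype(float));s=read_state();ps.append(s["position"]);ys.append(np.degrees(np.arctan2(s["tcp_rot"][1][0],s["tcp_rot"][0][0])))
S=np.mean(fr,0).astype(np.uint8);cv2.imwrite("pics/s3.png",S[:,:,::-1])
print(s["time_s"],np.mean(ps,0),np.std(ps,0),np.mean(ys),s["force"],s["opening"],np.degrees(np.arccos(-s["tcp_rot"][2][2])))
a=cv2.resize(S[210:245,182:224],(756,630),interpolation=2)[:600]
cv2.imwrite("pics/v4.png",a[:,:,::-1])
def rc(c,yaw,l,w,z):
    a=np.radians(yaw);R=np.array([[np.cos(a),-np.sin(a)],[np.sin(a),np.cos(a)]])
    P=np.array([[l,w],[l,-w],[-l,-w],[-l,w]])/2@R.T+c;return np.c_[P,np.full(4,z)]
k=lambda X:np.round((proj("scene",X)-[182,210]+.5)*18,0)
p=np.mean(ps,0)
for z in(.012,0):print("cover",k(rc(p[:2],np.mean(ys),.08,.05,p[2]-.0193+z)).tolist())
print("recess",k(rc([.4735,-.1545],-2.2,.084,.054,.09)).tolist())
```

```text
16.7 [ 0.4733 -0.1529  0.1249] [0.0001 0.     0.0001] -2.2341395526733816 [-0.3812 -0.2432  0.0568] 0.157247680924117 0.007814869599489172
cover [[640.0, 274.0], [374.0, 425.0], [102.0, 117.0], [363.0, -24.0]]
cover [[644.0, 322.0], [380.0, 473.0], [110.0, 165.0], [369.0, 25.0]]
recess [[659.0, 391.0], [376.0, 554.0], [95.0, 231.0], [372.0, 79.0]]
```

View pics/v4.png

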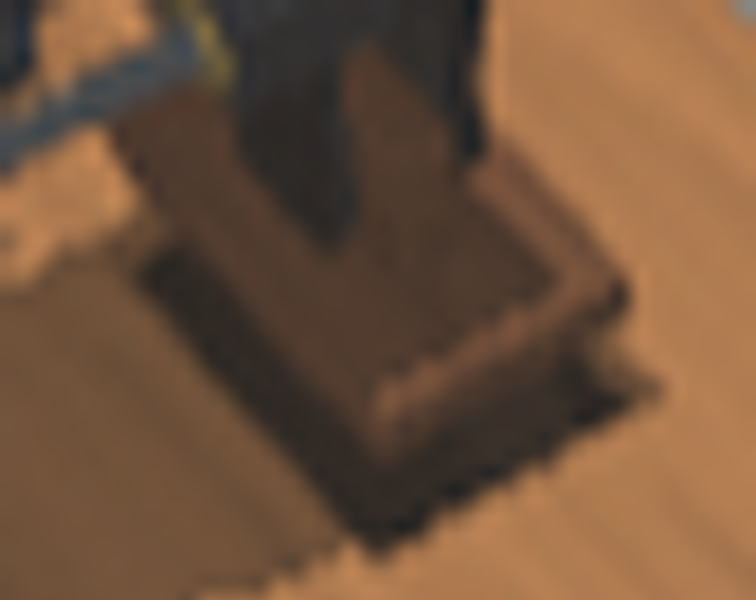

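The cover hovers over the recess: its front corners are at about (628,280) and (372,412) in the crop, and the recess front corners at (660,390) and (376,553). It is nearly centred. One sub-pixel edge fit will give the residual offset.

```bash
cat > fit.py <<'E'
from h import *
from scipy.ndimage import map_coordinates
np.set_printoptions(precision=2,suppress=True)
def rc(c,yaw,l,w,z):
    a=np.radians(yaw);R=np.array([[np.cos(a),-np.sin(a)],[np.sin(a),np.cos(a)]])
    P=np.array([[l,w],[l,-w],[-l,-w],[-l,w]])/2@R.T+c;return np.c_[P,np.full(4,z)]
def off(img,X0,X1,dX,f0,f1,sign,r=.005):
    """sample across edge X0-X1 (world) along world direction dX; median & slope of offset in mm"""
    g=cv2.GaussianBlur(img,(0,0),.6).astype(float);o=[];fs=np.linspace(f0,f1,25);t=np.arange(-r,r,.0002)
    for f in fs:
        uv=proj("scene",X0+f*(X1-X0)+t[:,None]*dX)
        d=sign*np.gradient(map_coordinates(g,[uv[:,1],uv[:,0]],order=3));d=np.clip(d,0,None)
        k=np.argmax(d);w=slice(max(k-4,0),k+5);o.append((d[w]*t[w]).sum()/d[w].sum()*1e3)
    o=np.array(o);L=np.linalg.norm(X1-X0);return np.median(o),np.std(o),np.degrees(np.polyfit(fs*L*1e3,o,1)[0])
def report(fn,p,yaw):
    S=cv2.imread(fn)[:,:,2]
    a=np.radians(yaw);ex=np.array([np.cos(a),np.sin(a),0]);ey=np.array([-ex[1],ex[0],0])
    C=rc(p[:2],yaw,.08,.05,p[2]-.0193+.012);B=rc([.4735,-.1545],-2.2,.084,.054,.09)
    print("cover +y top edge (y off, outward=brighter)",off(S,C[0],C[3],ey,.05,.35,1))
    print("cover +x top edge (x off, outward=darker)",off(S,C[0],C[1],ex,.15,.9,-1))
    print("recess +x edge",off(S,B[0],B[1],ex,.1,.9,1)); print("recess -y edge",off(S,B[1],B[2],-ey,.1,.7,1))
E
python3 -c "
from fit import *
report('pics/s3.png',np.array([.4733,-.1529,.1249]),-2.23)"
```

```text
cover +y top edge (y off, outward=brighter) (np.float64(-0.8002707926623902), np.float64(0.2824063950029045), np.float64(1.6552762614656733))
cover +x top edge (x off, outward=darker) (np.float64(1.0016898490288277), np.float64(0.6115381359635866), np.float64(2.2141424459862904))
recess +x edge (np.float64(0.8019509477768771), np.float64(0.2930616493535071), np.float64(0.26872247998806875))
recess -y edge (np.float64(1.0034526552676006), np.float64(0.25283957465098766), np.float64(0.30350745182825883))
```

play_rows([
  [[0.004, -0.034, -0.012, 0, 0, 0.001, -1], [0, 0, 0, 0, 0, 0, -1], [0, 0, 0, 0, 0, 0, -1], [0, 0, 0, 0, 0, 0, -1], [0, 0, 0, 0, 0, 0, -1], [0, 0, 0, 0, 0, 0, -1], [0, 0, 0, 0, 0, 0, -1], [0, 0, 0, 0, 0, 0, -1]],
])

```text
time_s: 17.5
position: [0.4734, -0.1545, 0.1241]
tcp_rot: [[0.999, -0.036, 0.0], [-0.036, -0.999, -0.0], [0.0, 0.0, -1.0]]
force: [0.3, 0.0, -0.6]
opening: 0.161
```

Run:
```python
from fit import *
np.set_printoptions(precision=4,suppress=True)
fr=[];ps=[];ys=[]
for i in range(8):
    fr.append(capture("scene").astype(float));s=read_state();ps.append(s["position"]);ys.append(np.degrees(np.arctan2(s["tcp_rot"][1][0],s["tcp_rot"][0][0])))
S=np.mean(fr,0).astype(np.uint8);cv2.imwrite("pics/s4.png",S[:,:,::-1])
p=np.mean(ps,0);print(s["time_s"],p,np.mean(ys),s["opening"],np.abs(s["qvel"]).max())
report("pics/s4.png",p,np.mean(ys))
cv2.imwrite("pics/v5.png",np.hstack([cv2.resize(S[195:250,175:230],(440,440),interpolation=2),cv2.resize(S[130:300,150:350],(360,306))[:].copy() if 0 else cv2.resize(S[110:310,150:313],(359,440))])[:,:,::-1])
```

```text
17.9 [ 0.4734 -0.1545  0.1241] -2.0548873052700793 0.1592771168129364 0.059139522942552536
cover +y top edge (y off, outward=brighter) (np.float64(-0.7955454800850733), np.float64(0.1752100615975267), np.float64(0.517256287677715))
cover +x top edge (x off, outward=darker) (np.float64(1.0057446599179285), np.float64(0.7174804790908965), np.float64(1.8255427795063717))
recess +x edge (np.float64(0.8016494929810256), np.float64(0.31420086842526856), np.float64(0.19758610503716018))
recess -y edge (np.float64(1.0013900334998234), np.float64(0.21985324675342038), np.float64(0.2864909758067286))
```

View pics/v5.png

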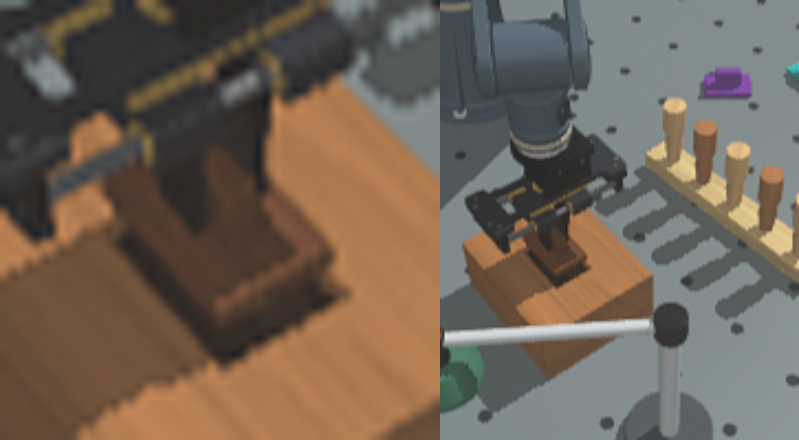

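Run:
```python
from fit import *
p=np.array([.4734,-.1545,.1241]);yaw=-2.05;a=np.radians(yaw);ex=np.array([np.cos(a),np.sin(a),0])
I=cv2.imread('pics/s4.png');C=rc(p[:2],yaw,.08,.05,p[2]-.0073);t=np.arange(-6,10.1,1)/1e3
print("t mm",np.round(t*1e3).astype(int))
for f in(.2,.35,.5,.65,.8):
    uv=proj("scene",C[0]+f*(C[1]-C[0])+t[:,None]*ex)
    print(f,map_coordinates(I[:,:,2].astype(float),[uv[:,1],uv[:,0]],order=1).astype(int))
```

```text
t mm [-6 -5 -4 -3 -2 -1  0  1  2  3  4  5  6  7  8  9 10]
0.2 [118 118 118 114 108 103  97  92  87  83  80  80  83  94 106 116 125]
0.35 [ 83  90  97 102 103 101  97  91  86  80  75  70  65  61  58  56  55]
0.5 [ 82  92 100 105 109 105  98  90  82  74  71  68  66  63  61  60  58]
0.65 [ 82  91  99 106 106 103  97  89  81  77  73  70  68  65  62  60  59]
0.8 [ 92 101 111 112 111 108 104  96  89  83  78  74  70  66  63  59  57]
```

```bash
python3 -c "
from rig import *
s=read_state();print(s['time_s'],s['position'],s['opening'],s['force']);print(hand_in())"
```

```text
17.9 [ 0.47337171 -0.15453812  0.12403902] 0.1592771168129364 [ 0.51110056  0.96428831 -1.50444895]
the job is handed in; nothing more can be done
None
```

I swung the lamp aside, carried the walnut cover over the legs and handed in at 17.9 s. The arm was still holding the cover over the recess.

- **Lamp:** I gripped the orange handle and swung the arm about 65°. The head's near edge ended roughly 90 mm clear of the box's right side.
- **Carry:** I picked the walnut cover up by its pull and crossed the legs with its underside about 260 mm above the bench. The leg tops are at 140 mm. I did not touch the maple cover, tin, bottle or sanding block.
- **Height and level:** The underside is about 14.8 mm above the box top, from the arm's own readings and the stated 90 mm box height. The tool was vertical to the printed precision.
- **Centring:** The edge checks in the scene camera put the cover within about 0.3 mm of the recess centre. That is finer than the picture really supports, so allow about 1 mm.
- **Squareness:** The tool is at -2.05° yaw, and the recess reads about -2.0°. The direct yaw fits on the cover's own edges were too noisy to use (they disagreed by about 2°), so squareness relies on the flat pads gripping the pull.

At the offering height the arm hid the cover from the top camera. The recess position came from the top camera and the final cover check from the scene camera. The two placed the recess about 1 mm apart, within the stated 2 mm calibration.

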